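# Right the toppled milk bottle and hold it in the cam clamp

## Robot

A 7-joint arm with a two-finger parallel gripper is mounted at the origin on the work surface. World frame = base frame: x ahead of the robot, y to its left, z up, the work surface at z = 0. Lengths are in m, angles in rad, forces in N, time in s.
With the tool pointing down it reaches from about 0.425 to 0.925 m from the base axis. Payload 6.8 kg.
Tool frame: the origin (TCP) lies on the front face of the gripper's body, between the roots of the fingers; the fingertips stand 73 mm ahead of it and the grasp point (between the pads) lies 54 mm ahead of it (tcp_to_tips is the distance from the TCP to the fingertips, in m); z points along the fingers, x is the direction in which the jaws open and shut, and the axes are right-handed (so a half turn about z gives the same grasp; the last joint's range is limited). The gripper opens to 85 mm and grips with 20 to 120 N. Pads are 22 mm wide; open, the fingers measure 114 mm over their backs; the gripper's body (76 mm by 85 mm) begins 54 mm behind the grasp point. The pads swing forward as they close: fully open they stand 13 mm farther back than shut.
Start: joints at [-1.378, 0.477, 0.022, 1.555, -0.011, 1.109, -0.083], TCP at [0.2, 0.645, 0.304] pointing down, gripper open.
Joint ranges: [-2.96, 2.96], [-0.34, 2.1], [-1.41, 1.46], [0.24, 2.44], [-1.37, 4.51], [0.17, 1.92], [-2.96, 2.96]. Speed limits (rad/s): [2.39, 2.39, 3.14, 3.14, 3.14, 3.14, 3.14].

## Interface

Orientations are given as a unit quaternion [w, x, y, z].
In Python, from station import get_obs, read_camera, hand_in, look_for, silhouettes, tcp_to_tips gives the robot as it stands. The module is installed in compiled form; this text tells all that it offers.
- The arm moves only by the tool apply_moves, never from a script. Its argument "moves" is a list of rows, each a list of 3 entries, a list of its own where there are three numbers: the shift along the tool's x, y, z in units of 25 mm (1.0 is 25 mm), then the turn, a rotation vector about the tool's x, y, z in units of 10 degrees (1.0 is 10 degrees), then the gripper's target within -1 to 1 (fully open at 1, half-way at 0, shut at -1). In form: [[[dx, dy, dz], [rx, ry, rz], jaw], ...]. A call has 1 to 20 rows; each row is the pose to reach, as a shift and turn from the pose commanded when the call began, along the tool's axes at that moment; what a row does not reach only later rows make up. A row lasts 1/8 s, in which the tool goes at most 62.5 mm and 10.7 degrees, less where a joint would pass 70% of its speed; a pose out of reach is approached as far as the arm can. A call with a gripper value outside its range is refused whole. The fingers move at their own pace and stop on an object; "force" is the grip in N (left out, the last holds). Time passes only in rows, so rows that repeat a pose let the fingers close. It gives the time, the measured TCP pose, the force and the opening at its end, in the units of the state.
- get_obs(): the state, without advancing time (a new reading comes with each control period).
- read_camera(name): name is "scene" or "top" or "wrist"; returns a dict with "color" (384x512x3 uint8, red, green, blue), "mtx" (3x3 intrinsics, pixels), "eye" and "rotation" of the camera in the world; the wrist camera has in their place "hand_eye" (4x4, takes a point from camera to tool coordinates, whose origin is the TCP and whose axes are the tool frame's). Camera axes: x right, y up, looking along -z (the intrinsics and any distortion apply to the point x, -y, -z); pixel columns grow to the right and rows downward; lengths in m; the calibration is good to about 2 mm. A picture is of the moment at which its call begins: read the wrist's pose just before it. There is no depth.
- hand_in(): hands the job in, once; it reports no verdict.
Trained networks look in the newest picture that a camera, given by its name, has taken for a name from the list of things; names that differ only in an ending like _2 or _b are one class to them, and where a whole thing is asked for, a point or a joint stands for the part that bears it (a point fixed in the world has none). Each returns a list of dicts, best first, with "conf" (0 to 1); they miss things now and then, are a little off and sometimes report something else, mostly with a low value. They report only what shows in the picture. A call takes as long as a camera call. They do not tell look-alikes from the thing itself.
- look_for(camera, query): "pixel" ([row, column] in pixels, amid what is visible of it).
- silhouettes(camera, query): "mask" (384x512 bool, what is visible of it) and "pixel" ([row, column] in pixels, amid what is visible of it).
The state is a dict: "t": time; "q": joint angles; "joint_vel": joint speeds; "joint_torque": joint torques, N m; "eef_pos": TCP position; "tool_rot": TCP orientation; "contact_force": force on the tool from outside, world axes, zero at the start; "torque": the same for the moment, N m; "gripper_width": opening from 0.0 (shut) to 1.0 (fully open).
Only numpy, scipy, OpenCV 4.12 (cv2) and the standard library are available. Lean on these libraries where they do the work, as an engineer would, in place of code of your own. Each camera call takes 0.05 s, during which the arm holds its last target.

## Task

One milk bottle has toppled over on the counter: stand it upright on its base in the empty V nest of the bottle clamp and let go of it. Then swing the clamp's cam lever round to its highest lift, where the lever points straight away from the bottle and the padded jaw presses the bottle hardest (any further and the cam drops off again), and finish while still holding the lever there, so that I can twist the cap off. Leave everything else on the counter where it stands.

Things in the scene. Friction and masses are not known exactly. Their poses are not given: they have to be found in the camera images.
- bottle_mid (a point): centre of the toppled bottle, the only one lying: closed, cream-white, round, 100 mm tall, body 52 mm in diameter up to 66 mm from its base, then a shoulder and a 41 mm screw cap, the top 20 mm; about 0.2 kg. The point is on its axis 50 mm from the base; z runs from base to cap (level while lying, straight up when standing). Lying, its axis is 26 mm above the counter; it may roll.
- clamp: the bench bottle clamp, fixed to the counter: steel bed plate 130 (x) x 220 mm (y), its top 12 mm above the counter; origin under the plate's centre, z up. The jaw closes along its +y. At the +y end a 90-degree V block, 34 mm tall above the bed, facing the jaw; the cam and lever are towards the -y end. Only the lever's grip stands higher than 52 mm above the counter.
- nest (a point): centre of the bottle's base, on the bed plate (12 mm above the counter), when it is seated in the V block; axes as the clamp's. The V is on its +y side, the jaw's pad on its -y side, 9 mm clear of a seated bottle while the clamp is open: a bottle set down 4 to 5 mm to the -y side of this point has 4 mm of play all round.
- pivot (a point): point on the upright axis about which the cam lever turns, 100 mm from the nest along the clamp's -y, at the height of the grip's middle (74 mm over the counter); frame as the clamp's.
- grip (a point): middle of the upright black grip at the lever's end: a rod 21 mm in diameter, 52 mm tall (48 to 100 mm above the counter), 95 mm from the pivot. Open space all round it and above.
- cam (a joint): angle of the eccentric cam and its lever, rad. 0: open, at a stop, lever along the clamp's +x, square to the jaw's travel. Grows clockwise seen from above. 1.571: highest lift, lever along the clamp's -y, straight away from the bottle. Stop at 2.1, with less lift. Jaw travel = 14 mm x sin(angle). Turning it takes 1 to 5 N at the grip; let go, it springs back to 0.
- lever: the cam lever: round steel bar with the black upright grip at its end; turns about the pivot. Origin on the pivot axis at the bed plate's top.
- pad: the jaw's rubber pad, 44 mm wide, on springs of 2.5 N/mm: it meets a seated bottle after 9 mm of jaw travel and presses it with 12 N or more at the highest lift. Origin under the middle of its face, on the bed plate.
- bottle: the toppled bottle; origin at the centre of its base, z towards the cap.
- bottle_a: bystander: a bottle of the same kind, standing; origin at the centre of its base.
- bottle_b: bystander: a bottle of the same kind, standing; origin at the centre of its base.
- bottle_c: bystander: a bottle of the same kind, standing; origin at the centre of its base.
- beaker: bystander: clear measuring jug, 68 mm in diameter, 85 mm tall, with a handle; origin at the centre of its underside.
- cap_tub: bystander: open white tub, 130 x 100 x 55 mm; origin at the centre of its underside.
- cap: bystander: a spare screw cap, 41 mm in diameter, 20 mm tall, lying on the counter; origin at the centre of its underside.
- thermometer: bystander: probe thermometer lying on the counter, about 140 mm long, 16 mm thick; origin under the end of its handle where the probe starts.
There are look-alikes about, which are no part of the job. What is shaped like the bottle but green, orange or red is not meant.

How it is judged:
By the outcome, as a careful person would: the job done as asked, in the order asked, and still so for the second after the job is handed in, while the arm keeps its last pose, push and grip.
It also fails if it takes over 54 s, if anything falls off the work surface, if the arm or the gripper's body presses on something with over 40 N, if the wrist force passes 120 N, or if a joint passes its speed limit or range.

## Working session

There is one attempt and no reset: what is moved stays moved. The work goes in short steps, Python scripts to look and compute and a tool call to move; the robot and the scene stay as the last step left them, time stands still between calls to the robot, and variables do not carry over. Pictures are saved under pics/ and viewed, and the job is handed in when it is done.

Besides the shell and the picture viewer there is one more tool, called after "Emit:" by a JSON object that holds its "api" and its "payload". apply_moves: Moves the arm, as the interface text tells. Its arguments: {"type":"object","properties":{"moves":{"type":"array"},"force":{"type":"number"}},"required":["moves"]}

```bash
mkdir -p pics; ls; python3 - <<'E'
from station import *
import cv2,json
o=get_obs();print({k:(v if not hasattr(v,'tolist') else v.round(3).tolist()) for k,v in o.items()}, tcp_to_tips)
for n in ["scene","top"]:
    r=read_camera(n);cv2.imwrite(f"pics/{n}0.png",r["color"][:,:,::-1]);print(n,r["mtx"],r["eye"],r["rotation"],[k for k in r])
E
```

```text
pics
{'t': 0.0, 'q': [-1.378, 0.478, 0.022, 1.556, -0.011, 1.109, -0.083], 'joint_vel': [0.0, 0.0, 0.001, 0.001, 0.001, 0.0, -0.001], 'joint_torque': [0.0, -59.646, 1.608, -28.118, 0.013, 0.01, 0.0], 'eef_pos': [0.2, 0.644, 0.303], 'tool_rot': [0.001, 0.805, 0.593, -0.001], 'contact_force': [-0.006, -0.278, 0.293], 'torque': [0.005, 0.045, 0.013], 'gripper_width': 0.9993131140605942} 0.0726
scene [[407.83834029   0.         255.74711041]
 [  0.         407.83834029 185.9225395 ]
 [  0.           0.           1.        ]] [ 1.27663092 -0.31873488  0.96906249] [0.79881516 0.32309216 0.19397535 0.46891296] ['color', 'mtx', 'eye', 'rotation']
top [[478.99763927   0.         258.06273997]
 [  0.         478.99763927 187.60005358]
 [  0.           0.           1.        ]] [0.15942336 0.09227039 1.58623604] [-0.69653857 -0.07372891  0.07514523  0.70975437] ['color', 'mtx', 'eye', 'rotation']
```

View pics/scene0.png

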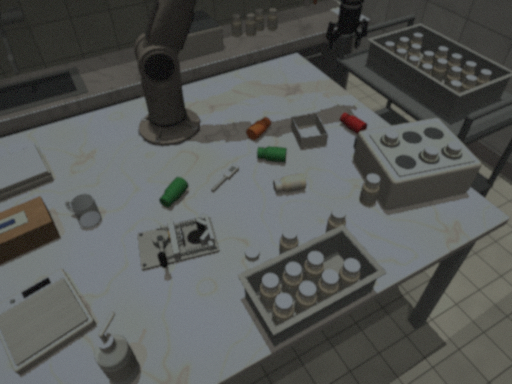

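View pics/top0.png

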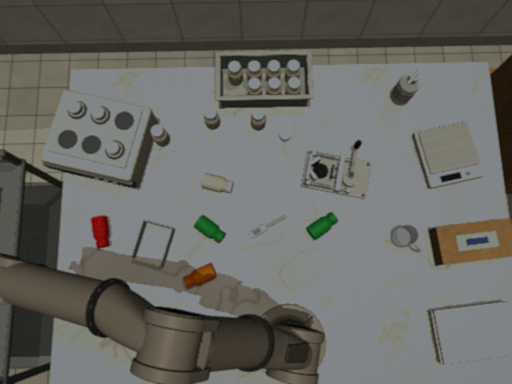

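```bash
cat > h.py <<'E'
import numpy as np,cv2
from scipy.spatial.transform import Rotation as R
from station import *
def rot(q): return R.from_quat([q[1],q[2],q[3],q[0]])
def cam(name):
    o=get_obs() if name=="wrist" else None
    r=read_camera(name)
    if name=="wrist":
        T=np.eye(4);T[:3,:3]=rot(o["tool_rot"]).as_matrix();T[:3,3]=o["eef_pos"]
        M=T@np.array(r["hand_eye"]);r["E"]=M[:3,3];r["Rm"]=M[:3,:3]
    else:
        q=np.array(r["rotation"]);r["E"]=np.array(r["eye"]);r["Rm"]=rot(q).as_matrix() if q.size==4 else q
    return r
def px2w(r,row,col,z):
    K=r["mtx"];d=np.array([(col-K[0,2])/K[0,0],-(row-K[1,2])/K[1,1],-1.]);d=r["Rm"]@d
    return r["E"]+d*(z-r["E"][2])/d[2]
def w2px(r,p):
    c=r["Rm"].T@(np.asarray(p)-r["E"]);K=r["mtx"]
    return np.array([K[1,2]+K[1,1]*c[1]/c[2]*1., K[0,2]-K[0,0]*c[0]/c[2]])
def rect(m): 
    pts=np.argwhere(m)[:,::-1].astype(np.float32); return cv2.minAreaRect(pts)
E
python3 - <<'E'
from h import *
zs={"bottle":.026,"clamp":.012,"lever":.06,"grip":.1,"cap":.02,"pad":.04,"thermometer":.01,"bottle_a":.1}
for n in ["top","scene"]:
    r=cam(n);cv2.imwrite(f"pics/{n}1.png",r["color"][:,:,::-1])
    print(n, "base",w2px(r,[0,0,0]), )
    p=w2px(r,[.5,.1,.02]);print(px2w(r,*p,.02))
    for q in zs:
        for s in silhouettes(n,q):
            a=rect(s["mask"]);print(q,round(s["conf"],2),np.round(s["pixel"]),np.round(px2w(r,*s["pixel"],zs[q]),3),int(s["mask"].sum()),np.round(a[1]),round(a[2]))
E
```

```text
top base [341.04028072 288.1051329 ]
[0.5  0.1  0.02]
bottle 0.94 [276. 199.] [0.207 0.281 0.026] 532 [17. 33.] 63
bottle 0.92 [223. 209.] [0.378 0.248 0.026] 437 [31. 15.] 39
bottle 0.91 [184. 216.] [0.508 0.224 0.026] 431 [31. 15.] 11
bottle 0.76 [118. 212.] [0.741 0.24  0.026] 274 [15. 21.] 0
bottle 0.74 [228. 100.] [0.367 0.607 0.026] 458 [31. 16.] 81
bottle 0.65 [118. 261.] [0.737 0.071 0.026] 278 [22. 14.] 90
bottle 0.58 [136. 160.] [0.679 0.418 0.026] 313 [23. 16.] 45
bottle 0.18 [240. 153.] [0.327 0.432 0.026] 1383 [34. 42.] 18
clamp 0.91 [173. 340.] [ 0.543 -0.191  0.012] 2592 [66. 57.] 10
lever 0.58 [175. 353.] [ 0.524 -0.225  0.06 ] 361 [16. 47.] 5
grip 0.54 [175. 354.] [ 0.513 -0.22   0.1  ] 360 [15. 48.] 18
pad 0.45 [174. 330.] [ 0.531 -0.155  0.04 ] 40 [ 4. 11.] 11
thermometer 0.55 [184. 215.] [0.513 0.232 0.01 ] 451 [31. 16.] 16
thermometer 0.46 [229. 260.] [0.356 0.081 0.01 ] 221 [ 8. 41.] 63
bottle_a 0.94 [276. 199.] [0.204 0.272 0.1  ] 532 [17. 33.] 63
bottle_a 0.92 [223. 209.] [0.368 0.241 0.1  ] 437 [31. 15.] 39
bottle_a 0.91 [184. 216.] [0.491 0.218 0.1  ] 431 [3
[... 1110 characters left out ...]
 34.] 45
cap 0.28 [243. 159.] [ 0.527 -0.227  0.02 ] 422 [37. 17.] 90
pad 0.67 [240. 176.] [ 0.559 -0.184  0.04 ] 2845 [44. 79.] 73
thermometer 0.65 [176. 228.] [0.37 0.07 0.01] 159 [ 6. 35.] 45
bottle_a 0.93 [190. 172.] [ 0.428 -0.136  0.1  ] 460 [16. 33.] 45
bottle_a 0.89 [183. 289.] [0.572 0.178 0.1  ] 452 [15. 33.] 84
bottle_a 0.87 [154. 272.] [0.434 0.2   0.1  ] 408 [15. 28.] 90
bottle_a 0.86 [127. 259.] [0.288 0.235 0.1  ] 339 [14. 27.] 45
bottle_a 0.76 [123. 353.] [0.432 0.532 0.1  ] 292 [26. 14.] 34
bottle_a 0.71 [220. 332.] [0.749 0.206 0.1  ] 295 [22. 18.] 90
bottle_a 0.68 [192. 371.] [0.719 0.371 0.1  ] 489 [17. 33.] 14
bottle_a 0.6 [240. 290.] [0.75  0.069 0.1  ] 387 [26. 18.] 90
```

```bash
python3 - <<'E'
from h import *
a=cv2.imread("pics/top1.png");b=cv2.imread("pics/scene1.png")
f=lambda i,r,c:cv2.convertScaleAbs(cv2.resize(i[r:r+60,c:c+80],(400,300),interpolation=cv2.INTER_CUBIC),alpha=1.6)
cv2.imwrite("pics/z.png",np.vstack([np.hstack([f(a,150,180),f(a,140,297)]),np.hstack([f(b,155,250),f(b,210,135)])]))
E
```

```text
(no output)
```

View pics/z.png

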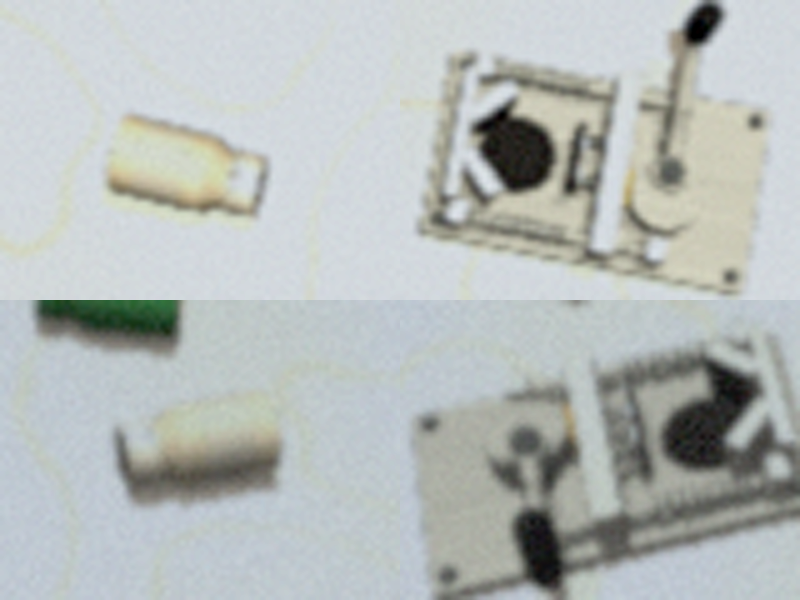

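```bash
cat >> h.py <<'E'
def units(pos,Rt,o=None):
    o=o or get_obs();R0=rot(o["tool_rot"])
    s=R0.inv().apply(np.array(pos)-o["eef_pos"])/.025
    v=(R0.inv()*Rt).as_rotvec(degrees=True)/10
    print("shift",s.round(2).tolist(),"turn",v.round(2).tolist(),"rows",np.ceil(max(np.linalg.norm(s)*.4,np.linalg.norm(v)/1.07)))
def tool(psi,tilt=0):
    """tool x (jaws) horizontal at azimuth psi deg; tilt: rotation about jaw axis (deg) from straight down; approach tilts toward -(y0)... returns Rotation"""
    x=np.array([np.cos(np.radians(psi)),np.sin(np.radians(psi)),0]);z=np.array([0,0,-1.]);y=np.cross(z,x)
    B=R.from_matrix(np.column_stack([x,y,z]))
    return B*R.from_rotvec([np.radians(tilt),0,0])
def st():
    o=get_obs();print("t",round(o["t"],2),"pos",np.round(o["eef_pos"],4),"x",rot(o["tool_rot"]).apply([1,0,0]).round(3),"z",rot(o["tool_rot"]).apply([0,0,1]).round(3),"q",np.round(o["q"],2),"F",np.round(o["contact_force"],1),"w",round(o["gripper_width"],3))
E
python3 - <<'E'
from h import *
r=cam("wrist");print(r["mtx"],np.round(r["hand_eye"],3))
t=cam("top")
for s in silhouettes("top","bottle"):
    if np.hypot(*(np.array(s["pixel"])-[184,216]))<5:
        a=np.argwhere(s["mask"]);P=np.array([px2w(t,*p,.026)[:2] for p in a]);c=P.mean(0);w,V=np.linalg.eigh(np.cov((P-c).T));print(c,V[:,1])
st()
units([.50,.21,.30],tool(-13)); units([.50,.21,.30],tool(167))
E
```

```text
[[300.62805488   0.         257.19683874]
 [  0.         300.62805488 186.12335823]
 [  0.           0.           1.        ]] [[ 1.     0.    -0.001  0.002]
 [ 0.    -0.964 -0.267 -0.069]
 [-0.001  0.267 -0.964 -0.07 ]
 [ 0.     0.     0.     1.   ]]
[0.51176307 0.22388499] [0.29735208 0.9547679 ]
t 1.15 pos [0.2    0.6447 0.3039] x [0.296 0.955 0.   ] z [-0.  0. -1.] q [-1.38  0.48  0.02  1.56 -0.01  1.11 -0.08] F [0.1 0.2 0.1] w 1.002
shift [-13.05, 16.61, 0.16] turn [-0.0, -0.0, 8.58] rows 9.0
shift [-13.05, 16.61, 0.16] turn [0.0, -0.0, -9.42] rows 9.0
```

Emit:
{"api": "apply_moves", "payload": {"moves": [[[-13, 16.5, 0], [0, 0, -9], 1], [[-13, 16.5, 0], [0, 0, -9], 1], [[-13, 16.5, 0], [0, 0, -9], 1], [[-13, 16.5, 0], [0, 0, -9], 1], [[-13, 16.5, 0], [0, 0, -9], 1], [[-13, 16.5, 0], [0, 0, -9], 1], [[-13, 16.5, 0], [0, 0, -9], 1], [[-13, 16.5, 0], [0, 0, -9], 1], [[-13, 16.5, 0], [0, 0, -9], 1], [[-13, 16.5, 0], [0, 0, -9], 1], [[-13, 16.5, 0], [0, 0, -9], 1]]}}

```text
t: 2.52
eef_pos: [0.4974, 0.2126, 0.304]
tool_rot: [-0.0, 0.15, 0.989, 0.0]
contact_force: [0.1, 0.8, 0.1]
gripper_width: 0.999
```

```bash
python3 - <<'E'
from h import *
st();r=cam("wrist");cv2.imwrite("pics/w1.png",r["color"][:,:,::-1])
for s in silhouettes("wrist","bottle"): print(s["conf"],s["pixel"],px2w(r,*s["pixel"],.026).round(4),s["mask"].sum())
E
```

```text
t 2.52 pos [0.4974 0.2126 0.304 ] x [-0.955  0.297  0.   ] z [-0.     0.001 -1.   ] q [-0.48  0.26 -0.05  1.87  0.01  1.01  2.31] F [0.1 0.8 0.1] w 0.999
0.92 [155.1, 379.7] [0.3577 0.2489 0.026 ] 4048
0.92 [130.4, 497.5] [0.2238 0.2609 0.026 ] 2248
0.89 [322.6, 181.0] [0.6632 0.3969 0.026 ] 687
0.86 [173.5, 246.6] [0.5128 0.2237 0.026 ] 3622
0.81 [249.9, 69.1] [0.7595 0.2515 0.026 ] 3693
0.66 [113.4, 29.5] [0.7246 0.0851 0.026 ] 2770
0.57 [375.5, 439.4] [0.3373 0.5944 0.026 ] 931
```

View pics/w1.png

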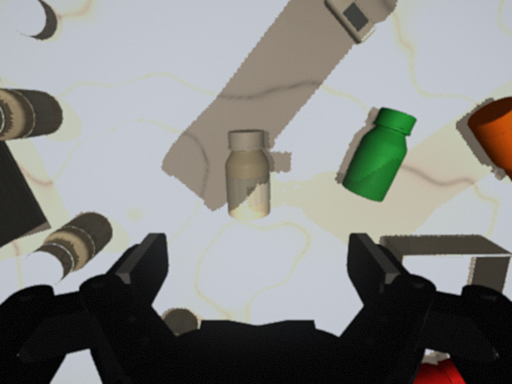

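```bash
python3 - <<'E'
from h import *
r=cam("wrist")
for s in silhouettes("wrist","bottle"):
    if np.hypot(*(np.array(s["pixel"])-[173,247]))<8:
        a=np.argwhere(s["mask"]);P=np.array([px2w(r,*p,.026)[:2] for p in a]);c=P.mean(0);w,V=np.linalg.eigh(np.cov((P-c).T))
        u=V[:,1];u=u if u[1]<0 else -u;n=np.array([-u[1],u[0]])
        l=(P-c)@u;m=(P-c)@n;print(c,u,np.degrees(np.arctan2(u[1],u[0])),l.min(),l.max(),m.min(),m.max())
        # row-wise midline for axis
        ls=np.linspace(l.min()+.005,l.max()-.005,12);mid=[(m[abs(l-k)<.003].min()+m[abs(l-k)<.003].max())/2 for k in ls];print(np.round(np.array(mid)*1000,1),np.degrees(np.polyfit(ls,mid,1)[0]))
        w_=[(m[abs(l-k)<.003].max()-m[abs(l-k)<.003].min())*1000 for k in ls];print(np.round(w_))
units([.55,-.16,.30],tool(163))
E
```

```text
[0.51257197 0.22727442] [-0.27335721 -0.96191259] -105.86413873890402 -0.05405764191137848 0.05367287974247314 -0.026388363003869167 0.026278409027432698
[ 0.8  0.6 -0.3 -0.5 -0.8  0.   0.5 -0.4 -0.7  0.6  0.5  0.2] -0.02418176581470885
[48. 50. 51. 51. 51. 52. 51. 52. 47. 38. 41. 40.]
shift [-6.43, -13.66, 0.15] turn [0.0, -0.0, -0.01] rows 7.0
```

Emit:
{"api": "apply_moves", "payload": {"moves": [[[-6.5, -16, 0], [0, 0, 0], 1], [[-6.5, -16, 0], [0, 0, 0], 1], [[-6.5, -16, 0], [0, 0, 0], 1], [[-6.5, -16, 0], [0, 0, 0], 1], [[-6.5, -16, 0], [0, 0, 0], 1], [[-6.5, -16, 0], [0, 0, 0], 1], [[-6.5, -16, 0], [0, 0, 0], 1], [[-6.5, -16, 0], [0, 0, 0], 1], [[-6.5, -16, 0], [0, 0, 0], 1]]}}

```text
t: 3.85
eef_pos: [0.5341, -0.2205, 0.3037]
tool_rot: [0.0, 0.151, 0.988, 0.0]
contact_force: [-0.7, -0.2, -0.2]
gripper_width: 0.997
```

```bash
python3 - <<'E'
from h import *
st();r=cam("wrist");cv2.imwrite("pics/w2.png",cv2.convertScaleAbs(r["color"][:,:,::-1],alpha=1.3))
import pickle;pickle.dump(r,open("w2.pkl","wb"))
for q,z in [("clamp",.012),("lever",.04),("grip",.1),("pad",.03)]:
  for s in silhouettes("wrist",q): print(q,s["conf"],s["pixel"],px2w(r,*s["pixel"],z).round(4),s["mask"].sum())
E
```

```text
t 3.85 pos [ 0.5341 -0.2205  0.3037] x [-0.954  0.299 -0.   ] z [ 0.  0. -1.] q [ 0.68  0.36 -0.5   1.77  0.19  1.06  2.95] F [-0.7 -0.2 -0.2] w 0.997
clamp 0.66 [183.4, 262.7] [ 0.5358 -0.1886  0.012 ] 18848
grip 0.7 [164.1, 253.4] [ 0.5331 -0.2319  0.1   ] 2711
pad 0.86 [211.6, 261.2] [ 0.5469 -0.16    0.03  ] 417
```

View pics/w2.png

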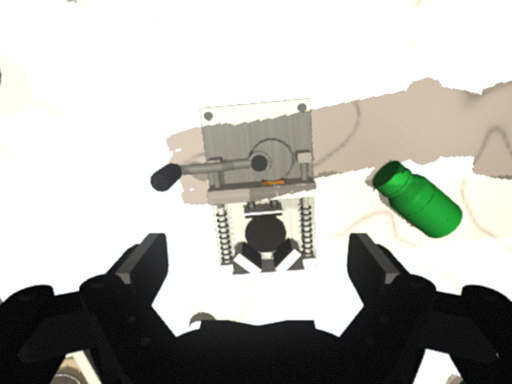

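```bash
python3 - <<'E'
from h import *
import pickle
r=pickle.load(open("w2.pkl","rb"))
z=cv2.resize(r["color"][90:290,140:340,::-1],(800,800),interpolation=cv2.INTER_CUBIC)
cv2.imwrite("pics/w2z.png",z[:600]);cv2.imwrite("pics/w2y.png",z[200:])
E
```

```text
(no output)
```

View pics/w2z.png

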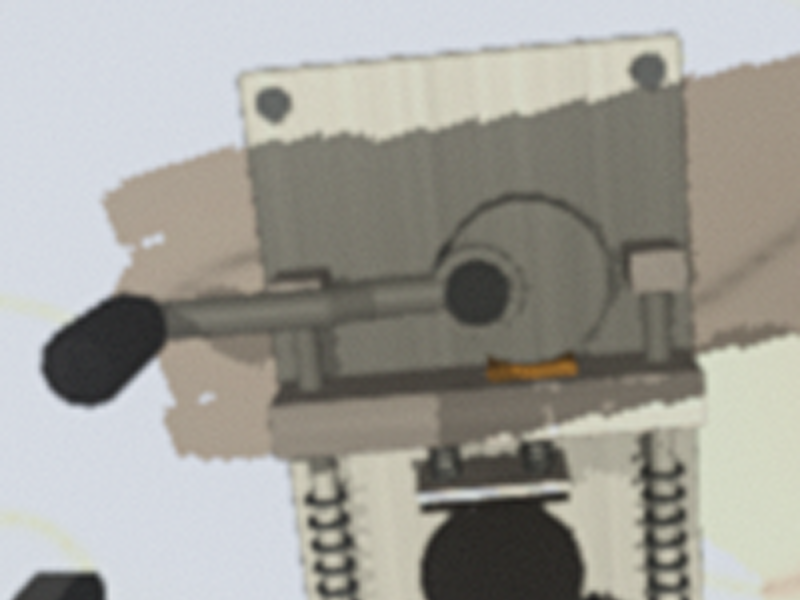

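View pics/w2y.png

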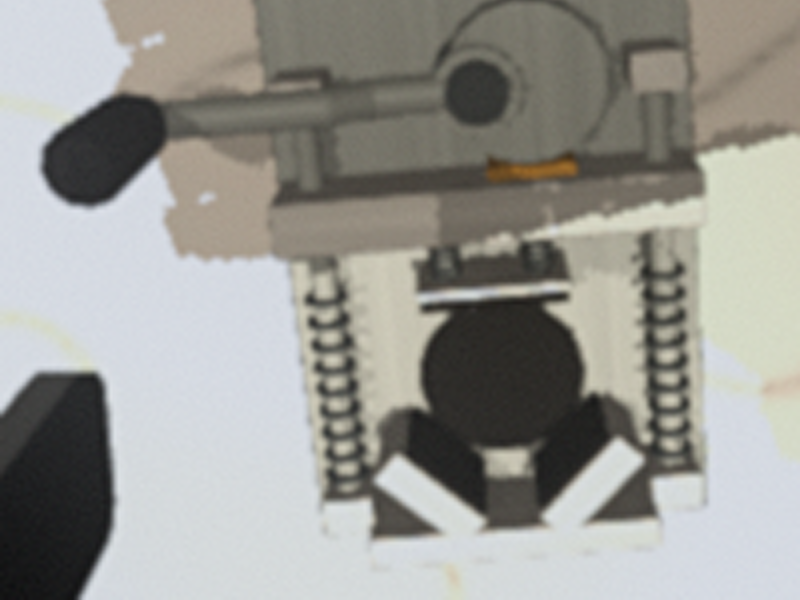

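```bash
cat > clampfit.py <<'E'
from h import *
import pickle
r=pickle.load(open("w2.pkl","rb"))
f=lambda x,y,z:px2w(r,90+y/4,140+x/4,z)
a,b=f(240,75,.012),f(680,35,.012);print("corners",a,b,np.linalg.norm(a-b))
s1,s2=f(273,104,.012),f(648,70,.012);print("screws",s1,s2)
xd=(a-b)[:2];ang=np.degrees(np.arctan2(xd[1],xd[0]));xs=(s1-s2)[:2];print("clamp yaw",ang,np.degrees(np.arctan2(xs[1],xs[0])))
le=(f(265,260,.012)-f(240,75,.012))[:2];re=(f(690,350,.012)-f(680,35,.012))[:2];print("edge yaws",[np.degrees(np.arctan2(-v[0],v[1])) for v in(le,re)])
n=f(502,572,.012);print("disk",n)
for z in(.045,.05,.055): print("hub",z,f(477,292,z))
for z in(.1,): print("grip top",f(86,364,z))
y=np.radians(ang);X=np.array([np.cos(y),np.sin(y)]);Y=np.array([-np.sin(y),np.cos(y)])
m=(a+b)[:2]/2
print("mid end edge",m,"centre",m+.11*Y, "nest rel centre (x,y)", (n[:2]-m-.11*Y)@X,(n[:2]-m-.11*Y)@Y)
p=n[:2]-.1*Y;print("pivot pred",p,"grip pred",p+.095*X, "cam at",r["E"])
E
python3 clampfit.py
```

```text
corners [ 0.5789953  -0.29646914  0.012     ] [ 0.45392116 -0.26895661  0.012     ] 0.12806435144834438
screws [ 0.57263336 -0.28584861  0.012     ] [ 0.46528803 -0.26227751  0.012     ]
clamp yaw -12.405763868083309 -12.3845717250056
edge yaws [np.float64(-12.35310436967746), np.float64(-12.837762253170185)]
disk [ 0.55208891 -0.12351272  0.012     ]
hub 0.045 [ 0.53053539 -0.2207885   0.045     ]
hub 0.05 [ 0.53027398 -0.22173716  0.05      ]
hub 0.055 [ 0.53001258 -0.22268581  0.055     ]
grip top [ 0.62040691 -0.24230475  0.1       ]
mid end edge [ 0.51645823 -0.28271288] centre [ 0.54008992 -0.1752813 ] nest rel centre (x,y) 0.0005971930398469774 0.05313760204362431
pivot pred [ 0.53060556 -0.22117779] grip pred [ 0.62338737 -0.24158698] cam at [ 0.51336417 -0.28310383  0.37344094]
```

```bash
python3 - <<'E'
from h import *
t=cam("top");print(px2w(t,171,320.2,.012),px2w(t,174.4,351.2,.048))
units([.48,.115,.25],tool(73));
o=get_obs();o2=dict(o);o2["eef_pos"]=np.array([.48,.115,.25]);q=tool(73).as_quat();o2["tool_rot"]=[q[3],*q[:3]]
units([.4807,.1152,.1335],tool(-16,45),o2)
E
```

```text
[ 0.549968   -0.12555367  0.012     ] [ 0.52754755 -0.22243662  0.048     ]
shift [5.98, 12.01, 2.16] turn [0.0, -0.0, 8.99] rows 9.0
shift [0.02, 0.02, 4.66] turn [3.54, 3.48, 8.4] rows 10.0
```

Emit:
{"api": "apply_moves", "payload": {"moves": [[[3.5, 7, 0.5], [0, 0, 1], 1], [[6.1, 12.4, 2.1], [0, 0, 2], 1], [[6.1, 12.4, 2.1], [0, 0, 3], 1], [[6.1, 12.4, 2.1], [0, 0, 4], 1], [[6.1, 12.4, 2.1], [0, 0, 5], 1], [[6.1, 12.4, 2.1], [0, 0, 6], 1], [[6.1, 12.4, 2.1], [0, 0, 7], 1], [[6.1, 12.4, 2.1], [0, 0, 8], 1], [[6.1, 12.4, 2.1], [0, 0, 9], 1], [[6.1, 12.4, 2.1], [0, 0, 9], 1]]}}

```text
t: 5.4
eef_pos: [0.4798, 0.1248, 0.2516]
tool_rot: [0.0, 0.804, 0.595, 0.0]
contact_force: [0.2, -0.8, -0.6]
gripper_width: 1.001
```

```bash
python3 - <<'E'
from h import *
st();units([.4807,.1152,.1335],tool(-16,45))
E
```

```text
t 5.4 pos [0.4798 0.1248 0.2516] x [ 0.292  0.956 -0.   ] z [ 0. -0. -1.] q [-0.05  0.27 -0.39  2.01  0.13  0.88  0.77] F [ 0.2 -0.8 -0.6] w 1.001
shift [-0.36, 0.14, 4.73] turn [3.54, 3.48, 8.4] rows 10.0
```

Emit:
{"api": "apply_moves", "payload": {"moves": [[[-0.4, 0.1, 2.5], [3.54, 3.48, 8.4], 1], [[-0.4, 0.1, 2.5], [3.54, 3.48, 8.4], 1], [[-0.4, 0.1, 2.5], [3.54, 3.48, 8.4], 1], [[-0.4, 0.1, 2.5], [3.54, 3.48, 8.4], 1], [[-0.4, 0.1, 2.5], [3.54, 3.48, 8.4], 1], [[-0.4, 0.1, 2.5], [3.54, 3.48, 8.4], 1], [[-0.4, 0.1, 2.5], [3.54, 3.48, 8.4], 1], [[-0.4, 0.1, 2.5], [3.54, 3.48, 8.4], 1], [[-0.4, 0.1, 2.5], [3.54, 3.48, 8.4], 1], [[-0.4, 0.1, 2.5], [3.54, 3.48, 8.4], 1], [[-0.4, 0.1, 2.5], [3.54, 3.48, 8.4], 1]]}}

```text
t: 6.78
eef_pos: [0.4802, 0.1133, 0.1892]
tool_rot: [-0.379, 0.915, -0.128, 0.055]
contact_force: [0.9, 0.7, -0.3]
gripper_width: 1.002
```

```bash
python3 - <<'E'
from h import *
st();units([.4807,.1152,.1335],tool(-16,45))
r=cam("wrist");cv2.imwrite("pics/w3.png",r["color"][:,:,::-1])
E
```

```text
t 6.78 pos [0.4802 0.1133 0.1892] x [ 0.961 -0.275  0.003] z [ 0.197  0.679 -0.707] q [ 0.51  0.46 -0.61  2.23 -1.1   0.55  0.68] F [ 0.9  0.7 -0.3] w 1.002
shift [-0.01, 1.52, 1.63] turn [0.0, -0.01, 0.01] rows 1.0
```

View pics/w3.png

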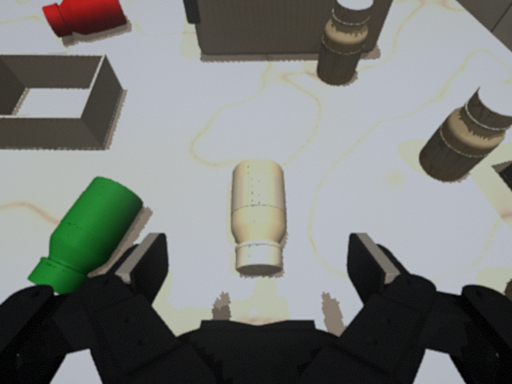

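Emit:
{"api": "apply_moves", "payload": {"moves": [[[0, 0.75, 0.8], [0, 0, 0], 1], [[0, 1.5, 1.6], [0, 0, 0], 1], [[0, 1.5, 1.6], [0, 0, 0], 1], [[0, 1.5, 2.2], [0, 0, 0], 1], [[0, 1.5, 2.6], [0, 0, 0], 1], [[0, 1.5, 2.6], [0, 0, 0], 1]]}}

```text
t: 7.58
eef_pos: [0.4856, 0.1323, 0.1169]
tool_rot: [-0.379, 0.915, -0.13, 0.054]
contact_force: [-1.0, 0.8, 0.5]
gripper_width: 1.003
```

```bash
python3 - <<'E'
from h import *
st();units([.5002,.1831,.0628],tool(-16,45))
r=cam("wrist");cv2.imwrite("pics/w4.png",r["color"][:,:,::-1])
for s in silhouettes("wrist","bottle"): print(s["conf"],s["pixel"],px2w(r,*s["pixel"],.026).round(4),s["mask"].sum())
G=np.array([.5103,.2185,.026]);print("expected G",w2px(r,G),"mid",w2px(r,[.512,.2243,.026]))
E
```

```text
t 7.58 pos [0.4856 0.1323 0.1169] x [ 0.961 -0.278  0.001] z [ 0.197  0.68  -0.706] q [ 0.53  0.66 -0.7   2.23 -1.24  0.36  0.9 ] F [-1.   0.8  0.5] w 1.003
shift [-0.01, 0.04, 3.02] turn [-0.01, -0.01, -0.01] rows 2.0
0.96 [21.2, 353.9] [0.6666 0.3974 0.026 ] 2179
0.79 [208.3, 39.5] [0.3652 0.2598 0.026 ] 9937
0.7 [121.0, 491.5] [0.7161 0.2405 0.026 ] 2937
0.64 [199.5, 259.8] [0.5131 0.2241 0.026 ] 10427
expected G [207.39540174 258.25333098] mid [199.60033677 258.26493593]
```

View pics/w4.png

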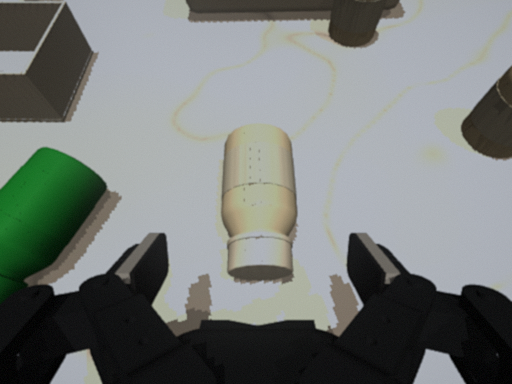

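Emit:
{"api": "apply_moves", "payload": {"moves": [[[0, 0, 1.2], [0, 0, 0], 1], [[0, 0, 2.2], [0, 0, 0], 1], [[0, 0, 3.0], [0, 0, 0], 1], [[0, 0, 3.0], [0, 0, 0], 1], [[0, 0, 3.0], [0, 0, 0], 1]]}}

```text
t: 8.3
eef_pos: [0.5045, 0.1787, 0.0667]
tool_rot: [-0.378, 0.915, -0.129, 0.05]
contact_force: [-0.8, -0.4, -0.6]
gripper_width: 1.001
```

```bash
python3 - <<'E'
from h import *
st();units([.5002,.1831,.0628],tool(-16,45))
r=cam("wrist");cv2.imwrite("pics/w5.png",r["color"][:,:,::-1])
E
```

```text
t 8.3 pos [0.5045 0.1787 0.0667] x [ 0.962 -0.274 -0.005] z [ 0.19   0.679 -0.709] q [ 0.51  0.85 -0.81  2.18 -1.37  0.17  1.05] F [-0.8 -0.4 -0.6] w 1.001
shift [-0.21, 0.02, 0.2] turn [0.01, 0.03, -0.01] rows 1.0
```

View pics/w5.png

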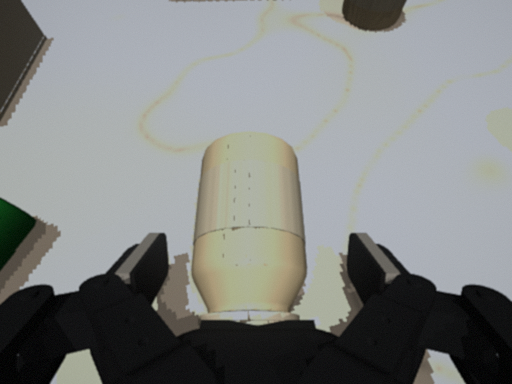

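```bash
python3 - <<'E'
from h import *
o=get_obs()
for tl in (38,35):
    s,c=np.sin(np.radians(tl)),np.cos(np.radians(tl))
    p=np.array([.5103,.2185,.026])+.052*np.array([-.2756*s,-.961*s,c]);print(p)
    units(p,tool(-16,tl))
    o2=dict(o);o2["eef_pos"]=np.array([.5002,.1831,.0628]);q=tool(-16,45).as_quat();o2["tool_rot"]=[q[3],*q[:3]];units(p,tool(-16,tl),o2)
E
```

```text
[0.50147683 0.18773416 0.06697656]
shift [-0.21, -0.23, 0.22] turn [-0.69, 0.03, -0.01] rows 1.0
shift [-0.0, -0.25, 0.02] turn [-0.7, -0.0, -0.0] rows 1.0
[0.50207996 0.18983724 0.06859591]
shift [-0.21, -0.34, 0.24] turn [-0.99, 0.03, -0.01] rows 1.0
shift [-0.0, -0.36, 0.03] turn [-1.0, 0.0, -0.0] rows 1.0
```

Emit:
{"api": "apply_moves", "payload": {"moves": [[[0, -0.25, 0], [-0.7, 0, 0], 1], [[0, -0.25, 0], [-0.7, 0, 0], 1], [[0, -0.25, 0], [-0.7, 0, 0], 1]]}}

```text
t: 8.72
eef_pos: [0.5054, 0.1834, 0.0713]
tool_rot: [-0.322, 0.937, -0.131, 0.043]
contact_force: [0.8, -0.8, -0.0]
gripper_width: 1.003
```

```bash
python3 - <<'E'
from h import *
st();units([.5015,.1877,.067],tool(-16,38))
E
```

```text
t 8.72 pos [0.5054 0.1834 0.0713] x [ 0.962 -0.273 -0.004] z [ 0.164  0.593 -0.789] q [ 0.29  0.72 -0.61  2.17 -1.28  0.23  0.84] F [ 0.8 -0.8 -0. ] w 1.003
shift [-0.2, 0.01, 0.21] turn [0.01, 0.03, -0.0] rows 1.0
```

Emit:
{"api": "apply_moves", "payload": {"moves": [[[-0.2, 0, 0.2], [0, 0, 0], 1], [[-0.2, 0, 0.2], [0, 0, 0], 1]]}}

```text
t: 8.98
eef_pos: [0.5006, 0.187, 0.0661]
tool_rot: [-0.323, 0.936, -0.133, 0.041]
contact_force: [-0.4, 0.2, 0.1]
gripper_width: 1.002
```

```bash
python3 - <<'E'
from h import *
st();units([.5015,.1877,.067],tool(-16,38))
E
```

```text
t 8.97 pos [0.5006 0.187  0.0661] x [ 0.961 -0.275 -0.009] z [ 0.162  0.594 -0.788] q [ 0.31  0.74 -0.64  2.18 -1.31  0.2   0.87] F [-0.4  0.2  0.1] w 1.002
shift [0.03, -0.05, -0.01] turn [0.0, 0.04, -0.03] rows 1.0
```

Emit:
{"api": "apply_moves", "payload": {"moves": [[[0, 0, 0], [0, 0, 0], -1], [[0, 0, 0], [0, 0, 0], -1], [[0, 0, 0], [0, 0, 0], -1], [[0, 0, 0], [0, 0, 0], -1], [[0, 0, 0], [0, 0, 0], -1]], "force": 50}}

```text
t: 9.6
eef_pos: [0.5017, 0.1873, 0.067]
tool_rot: [-0.322, 0.937, -0.132, 0.042]
contact_force: [-2.1, -5.3, 5.7]
gripper_width: 0.597
```

```bash
python3 - <<'E'
from h import *
st()
r=cam("wrist");cv2.imwrite("pics/w6.png",r["color"][:,:,::-1])
E
```

```text
t 9.6 pos [0.5017 0.1873 0.067 ] x [ 0.962 -0.274 -0.006] z [ 0.164  0.592 -0.789] q [ 0.31  0.73 -0.64  2.18 -1.31  0.2   0.86] F [-2.1 -5.3  5.7] w 0.597
```

View pics/w6.png

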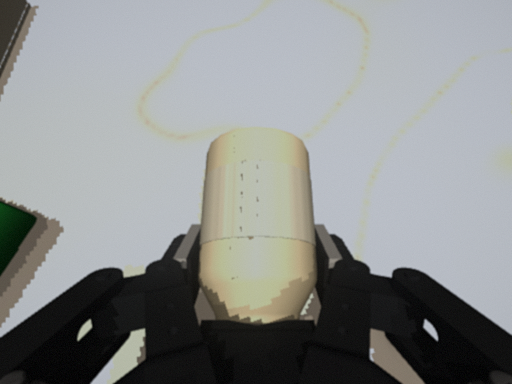

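```bash
cat > place.py <<'E'
from h import *
# bottle in tool frame at grasp time
def grasp_rel():
    Rt=rot([-0.322,0.937,-0.132,0.042]);p=np.array([.5017,.1873,.067])
    x=Rt.apply([1,0,0]);u=np.cross([0,0,1.],x);u/=np.linalg.norm(u); u=-u if u[1]>0 else u
    mid=np.array([.512,.2243,.026]); 
    base=mid-.05*u
    return Rt.inv().apply(base-p),Rt.inv().apply(u)
bt,ut=grasp_rel()
def target(base,psi,updir=(0,0,1)):
    # tool x horizontal az psi ; find tilt so that ut -> up
    tl=np.degrees(np.arctan2(ut[1],ut[2])) 
    best=min(np.arange(-90,0,.1),key=lambda t:-tool(psi,t).apply(ut)[2])
    Rt=tool(psi,best);return np.array(base)-Rt.apply(bt),Rt,best
E
python3 - <<'E'
from place import *
st();print(bt*1000,ut)
Y=np.array([.215,.977,0]);nest=np.array([.5515,-.124,.012])
p,Rt,tl=target(nest-.0045*Y,-12.4);print("place",p,tl, Rt.apply([0,0,1]))
o=get_obs();print("up in tool units/100mm",rot(o["tool_rot"]).inv().apply([0,0,4]))
E
```

```text
t 9.65 pos [0.5017 0.1873 0.067 ] x [ 0.962 -0.274 -0.006] z [ 0.164  0.592 -0.789] q [ 0.31  0.73 -0.64  2.18 -1.31  0.2   0.86] F [-0.8 -5.2  5.1] w 0.598
[ 1.82821247e-02 -4.46037857e+01  8.66441408e+01] [-4.97206039e-17  7.89296852e-01 -6.14011791e-01]
place [ 0.55931237 -0.08837825  0.10042035] -52.100000000002154 [-0.16944423 -0.77067655 -0.6142852 ]
up in tool units/100mm [-0.02337697 -2.45691944 -3.15642209]
```

Emit:
{"api": "apply_moves", "payload": {"moves": [[[0, -0.6, -0.8], [0, 0, 0], -1], [[0, -1.2, -1.6], [0, 0, 0], -1], [[0, -2.5, -3.2], [0, 0, 0], -1], [[0, -3.7, -4.8], [0, 0, 0], -1], [[0, -3.7, -4.8], [0, 0, 0], -1], [[0, -3.7, -4.8], [0, 0, 0], -1]]}}

```text
t: 10.4
eef_pos: [0.5013, 0.1869, 0.2175]
tool_rot: [-0.322, 0.937, -0.131, 0.041]
contact_force: [0.8, -0.4, -3.8]
gripper_width: 0.596
```

```bash
python3 - <<'E'
from place import *
st()
r=cam("wrist");cv2.imwrite("pics/w7.png",r["color"][:,:,::-1])
nest=np.array([.5515,-.124,.012]);Y=np.array([.215,.977,0])
p,Rt,tl=target(nest-.0045*Y,-12.4);units(p+[0,0,.12],Rt)
units([.53,.05,.24],tool(-14,-10))
E
```

```text
t 10.4 pos [0.5013 0.1869 0.2175] x [ 0.962 -0.273 -0.007] z [ 0.162  0.592 -0.789] q [ 0.08  0.35 -0.34  2.15 -1.01  0.55  0.36] F [ 0.8 -0.4 -3.8] w 0.596
shift [5.24, 7.74, -6.26] turn [-8.99, 0.1, -0.37] rows 9.0
shift [2.6, 3.32, -3.79] turn [-4.79, 0.01, -0.2] rows 5.0
```

View pics/w7.png

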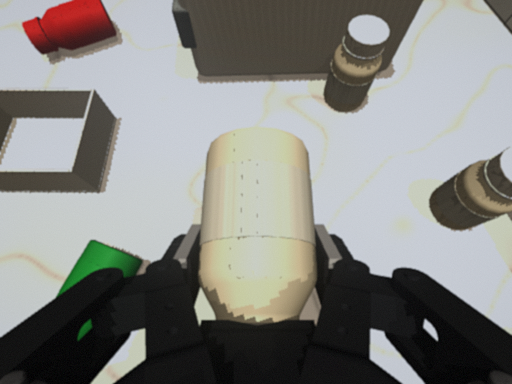

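Emit:
{"api": "apply_moves", "payload": {"moves": [[[0.5, 0.8, -0.7], [-1, 0, 0], -1], [[1.2, 1.7, -1.4], [-2, 0, -0.1], -1], [[1.8, 2.6, -2.1], [-3, 0, -0.1], -1], [[2.4, 3.5, -2.8], [-4, 0.1, -0.2], -1], [[3, 4.3, -3.5], [-5, 0.1, -0.2], -1], [[3.6, 5.2, -4.2], [-6, 0.1, -0.3], -1], [[4.2, 6.1, -4.9], [-7, 0.1, -0.3], -1], [[4.8, 7, -5.6], [-8, 0.1, -0.4], -1], [[5.2, 7.7, -6.3], [-9, 0.1, -0.4], -1], [[5.2, 7.7, -6.3], [-9, 0.1, -0.4], -1], [[5.2, 7.7, -6.3], [-9, 0.1, -0.4], -1]]}}

```text
t: 11.82
eef_pos: [0.5589, -0.0874, 0.2221]
tool_rot: [0.436, 0.894, -0.095, -0.047]
contact_force: [-0.3, 0.1, -1.9]
gripper_width: 0.596
```

```bash
python3 - <<'E'
from place import *
st()
r=cam("wrist");cv2.imwrite("pics/w8.png",r["color"][:,:,::-1])
s=cam("scene");cv2.imwrite("pics/s8.png",cv2.resize(s["color"][100:300,60:330,::-1],None,fx=2.9,fy=2.9,interpolation=cv2.INTER_CUBIC))
nest=np.array([.5515,-.124,.012]);Y=np.array([.215,.977,0])
p,Rt,tl=target(nest-.0045*Y,-12.4);units(p+[0,0,.12],Rt)
E
```

```text
t 11.82 pos [ 0.5589 -0.0874  0.2221] x [ 0.977 -0.211 -0.001] z [-0.167 -0.77  -0.616] q [-0.59  0.63  0.43  1.87  0.62  1.19 -0.79] F [-0.3  0.1 -1.9] w 0.596
shift [0.01, -0.07, 0.09] turn [-0.02, -0.02, 0.01] rows 1.0
```

View pics/w8.png

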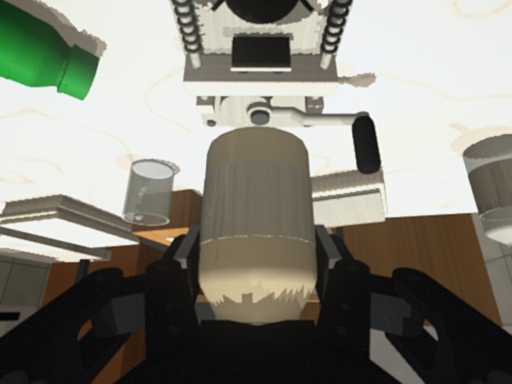

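View pics/s8.png

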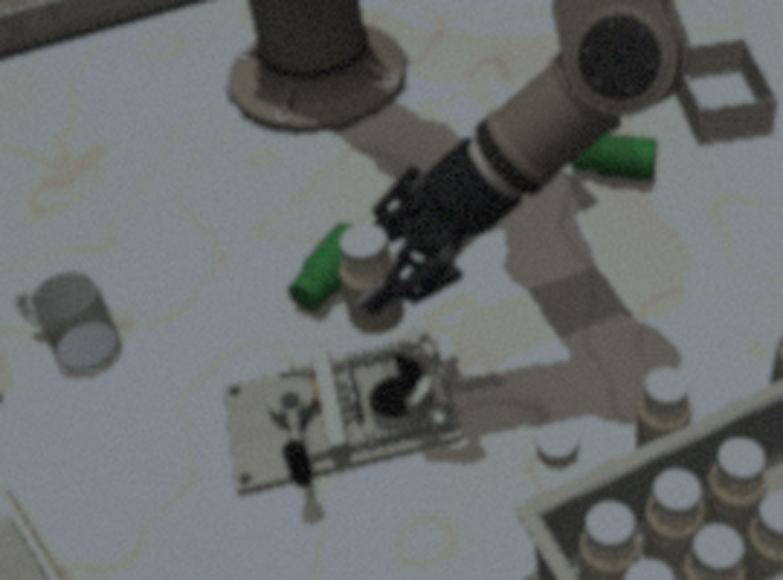

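```bash
python3 - <<'E'
from place import *
r=cam("wrist");o=get_obs();Rt=rot(o["tool_rot"]);b=Rt.apply(bt)+o["eef_pos"];u=Rt.apply(ut);print("base",b,u)
print("hub",px2w(r,116,260,.048))
print("springs disk", px2w(r,5,262,.012))
img=r["color"][:,:,::-1].copy();e1=np.cross(u,[1,0,0]);e1/=np.linalg.norm(e1);e2=np.cross(u,e1)
for h,rad in((0,.026),(.066,.026)):
    pts=[w2px(r,b+h*u+rad*(np.cos(a)*e1+np.sin(a)*e2))[::-1] for a in np.linspace(0,6.28,80)]
    cv2.polylines(img,[np.array(pts).astype(int)],True,(0,0,255),1)
cv2.imwrite("pics/w9.png",img)
E
```

```text
base [ 0.55076068 -0.12761684  0.13506167] [-0.00225348 -0.00267704  0.99999388]
hub [ 0.53327741 -0.21583308  0.048     ]
springs disk [ 0.5513777  -0.13639295  0.012     ]
```

View pics/w9.png

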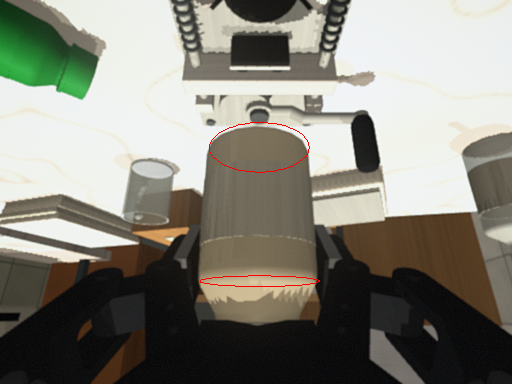

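Emit:
{"api": "apply_moves", "payload": {"moves": [[[0, -0.8, 0.6], [0, 0, 0], -1], [[0, -1.6, 1.25], [0, 0, 0], -1], [[0, -2.4, 1.9], [0, 0, 0], -1], [[0, -2.8, 2.2], [0, 0, 0], -1], [[0, -2.8, 2.2], [0, 0, 0], -1]]}}

```text
t: 12.6
eef_pos: [0.5592, -0.0882, 0.1343]
tool_rot: [0.437, 0.893, -0.096, -0.046]
contact_force: [0.5, 0.1, -1.8]
gripper_width: 0.59
```

```bash
python3 - <<'E'
from place import *
st();o=get_obs();Rt=rot(o["tool_rot"]);b=Rt.apply(bt)+o["eef_pos"];print("base",b,Rt.apply(ut))
r=cam("wrist");cv2.imwrite("pics/w10.png",r["color"][:,:,::-1])
s=cam("scene");t=cam("top")
cv2.imwrite("pics/s10.png",np.hstack([cv2.resize(s["color"][195:285,125:245,::-1],(480,360),interpolation=cv2.INTER_CUBIC),cv2.resize(t["color"][130:220,290:380,::-1],(320,360),interpolation=cv2.INTER_CUBIC)]))
E
```

```text
t 12.6 pos [ 0.5592 -0.0882  0.1343] x [ 0.977 -0.211  0.001] z [-0.166 -0.771 -0.615] q [-0.57  0.77  0.4   1.88  0.61  1.06 -0.88] F [ 0.5  0.1 -1.8] w 0.59
base [ 0.55064315 -0.12826596  0.04591045] [-8.95828037e-04 -5.55627143e-04  9.99999444e-01]
```

View pics/w10.png

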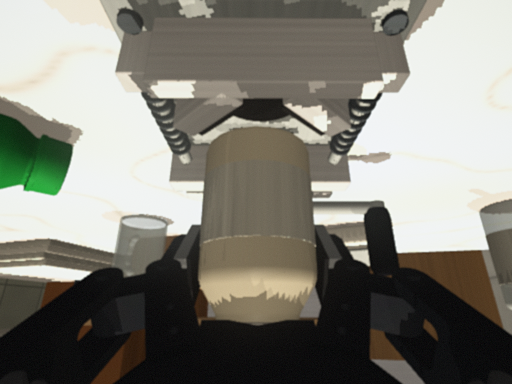

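View pics/s10.png

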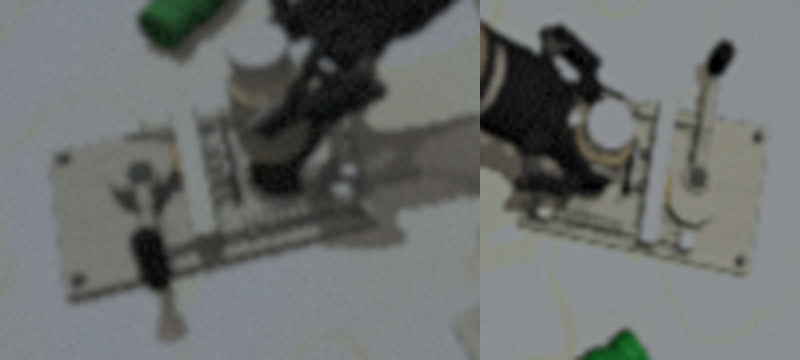

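```bash
python3 - <<'E'
from place import *
r=cam("wrist");o=get_obs();Rt=rot(o["tool_rot"]);b=Rt.apply(bt)+o["eef_pos"]
X=np.array([.9767,-.2147,0])
z=cv2.resize(r["color"][60:200,110:420,::-1],None,fx=2.5,fy=2.5,interpolation=cv2.INTER_CUBIC);cv2.imwrite("pics/w11.png",z)
cc=r["E"];print("cam",cc,"cam x-offset from base along X",(cc-b)@X)
E
```

```text
cam [0.5796874 0.0079004 0.1250631] cam x-offset from base along X -0.001661853765361843
```

View pics/w11.png

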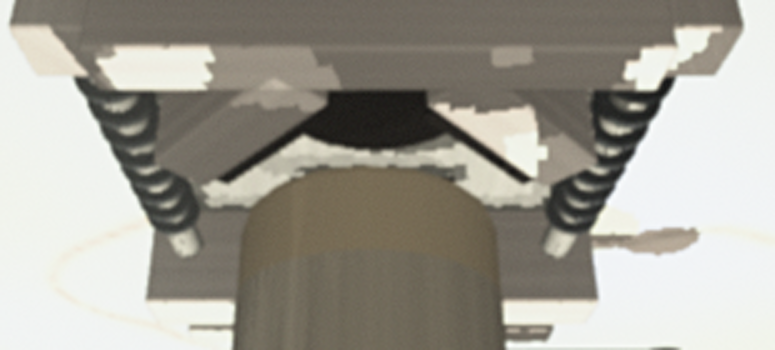

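Emit:
{"api": "apply_moves", "payload": {"moves": [[[0.04, -0.3, 0.25], [0, 0, 0], -1], [[0.04, -0.6, 0.47], [0, 0, 0], -1], [[0.04, -0.9, 0.7], [0, 0, 0], -1], [[0.04, -0.9, 0.7], [0, 0, 0], -1], [[0.04, -0.9, 0.7], [0, 0, 0], -1]]}}

```text
t: 13.42
eef_pos: [0.5603, -0.0887, 0.1059]
tool_rot: [0.437, 0.893, -0.096, -0.046]
contact_force: [0.0, -0.3, -1.9]
gripper_width: 0.596
```

```bash
python3 - <<'E'
from place import *
st();o=get_obs();Rt=rot(o["tool_rot"]);b=Rt.apply(bt)+o["eef_pos"];print("base",b,Rt.apply(ut))
r=cam("wrist");cv2.imwrite("pics/w12.png",r["color"][:,:,::-1])
t=cam("top")
cv2.imwrite("pics/t12.png",cv2.resize(t["color"][130:220,290:380,::-1],(600,600),interpolation=cv2.INTER_CUBIC))
E
```

```text
t 13.43 pos [ 0.5603 -0.0887  0.1059] x [ 0.977 -0.211  0.001] z [-0.166 -0.772 -0.614] q [-0.57  0.82  0.4   1.88  0.61  1.02 -0.91] F [ 0.  -0.3 -1.9] w 0.596
base [ 0.55175784 -0.12880177  0.01751223] [-1.20576694e-03  2.07653512e-04  9.99999252e-01]
```

View pics/w12.png

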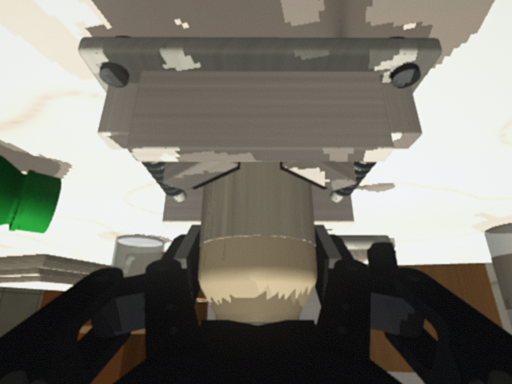

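View pics/t12.png

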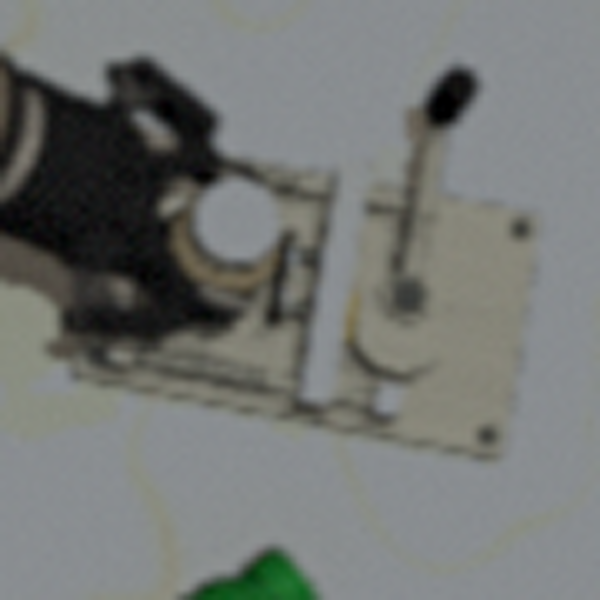

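Emit:
{"api": "apply_moves", "payload": {"moves": [[[0, -0.06, 0.05], [0, 0, 0], -1], [[0, -0.12, 0.09], [0, 0, 0], -1], [[0, -0.16, 0.12], [0, 0, 0], -1], [[0, -0.16, 0.12], [0, 0, 0], -1]]}}

```text
t: 14.02
eef_pos: [0.5603, -0.0885, 0.1008]
tool_rot: [0.437, 0.893, -0.096, -0.046]
contact_force: [-0.5, 0.0, -1.7]
gripper_width: 0.594
```

Emit:
{"api": "apply_moves", "payload": {"moves": [[[0, -0.03, 0.025], [0, 0, 0], -1], [[0, -0.06, 0.05], [0, 0, 0], -1], [[0, -0.06, 0.05], [0, 0, 0], -1]]}}

```text
t: 14.4
eef_pos: [0.5603, -0.0886, 0.0989]
tool_rot: [0.437, 0.893, -0.096, -0.046]
contact_force: [-0.2, -0.1, -2.9]
gripper_width: 0.591
```

Emit:
{"api": "apply_moves", "payload": {"moves": [[[0, -0.03, 0.025], [0, 0, 0], -1], [[0, -0.06, 0.05], [0, 0, 0], -1], [[0, -0.06, 0.05], [0, 0, 0], -1]]}}

```text
t: 14.78
eef_pos: [0.5604, -0.0886, 0.0982]
tool_rot: [0.438, 0.893, -0.096, -0.046]
contact_force: [-1.6, 3.9, 8.1]
gripper_width: 0.592
```

Emit:
{"api": "apply_moves", "payload": {"moves": [[[0, 0, 0], [0, 0, 0], 0.6], [[0, 0, 0], [0, 0, 0], 0.6], [[0, 0, 0], [0, 0, 0], 0.6], [[0, 0, 0], [0, 0, 0], 0.6]]}}

```text
t: 15.28
eef_pos: [0.5603, -0.0887, 0.097]
tool_rot: [0.437, 0.893, -0.096, -0.046]
contact_force: [-0.3, -0.0, 0.6]
gripper_width: 0.799
```

```bash
python3 - <<'E'
from place import *
st()
r=cam("wrist");cv2.imwrite("pics/w13.png",r["color"][:,:,::-1])
E
```

```text
t 15.28 pos [ 0.5603 -0.0887  0.097 ] x [ 0.977 -0.211  0.001] z [-0.166 -0.771 -0.614] q [-0.57  0.84  0.39  1.88  0.61  1.01 -0.92] F [-0.3 -0.   0.6] w 0.799
```

View pics/w13.png

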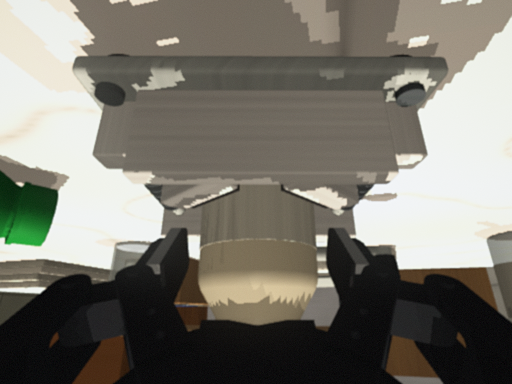

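Emit:
{"api": "apply_moves", "payload": {"moves": [[[0, 0, -0.5], [0, 0, 0], 0.6], [[0, 0, -1.2], [0, 0, 0], 0.6], [[0, 0, -2.2], [0, 0, 0], 0.6], [[0, 0, -4], [0, 0, 0], 0.6], [[0, 0, -5], [0, 0, 0], 0.6], [[0, 0, -5], [0, 0, 0], 0.6]]}}

```text
t: 16.08
eef_pos: [0.5824, 0.0109, 0.175]
tool_rot: [0.435, 0.894, -0.095, -0.044]
contact_force: [0.6, -0.4, 0.1]
gripper_width: 0.804
```

```bash
python3 - <<'E'
from place import *
st()
r=cam("wrist");cv2.imwrite("pics/w14.png",r["color"][:,:,::-1])
t=cam("top");cv2.imwrite("pics/t14.png",cv2.resize(t["color"][130:220,290:380,::-1],(600,600),interpolation=cv2.INTER_CUBIC))
E
```

```text
t 16.07 pos [0.5824 0.0109 0.175 ] x [ 0.978 -0.207  0.004] z [-0.161 -0.77  -0.617] q [-0.67  0.75  0.36  1.76  0.53  1.25 -0.87] F [ 0.6 -0.4  0.1] w 0.804
```

View pics/w14.png

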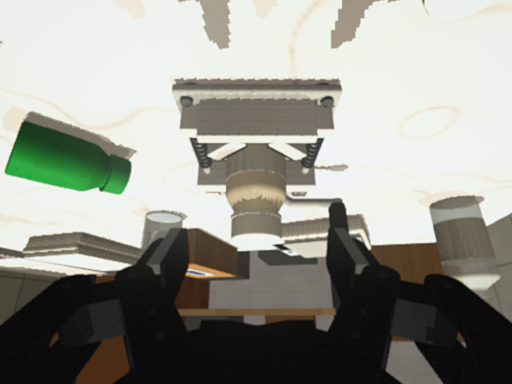

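View pics/t14.png

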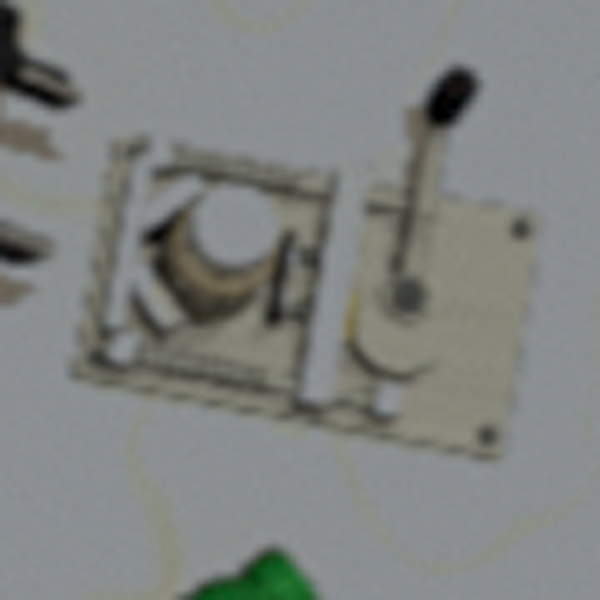

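```bash
python3 - <<'E'
from place import *
o=get_obs();print(rot(o["tool_rot"]).inv().apply([0,0,4]))
units([.585,.0,.28],tool(77.6));units([.622,-.242,.24],tool(77.6))
E
```

```text
[ 0.00497948  3.15640085 -2.45705289]
shift [0.24, 3.51, -2.4] turn [4.08, 4.05, -8.3] rows 10.0
shift [3.72, 7.87, 5.8] turn [4.08, 4.05, -8.3] rows 10.0
```

Emit:
{"api": "apply_moves", "payload": {"moves": [[[0, 1.6, -1.2], [0, 0, 0], 1], [[0.2, 3.5, -2.4], [0.4, 0.4, -0.8], 1], [[0.2, 3.5, -2.4], [0.8, 0.8, -1.6], 1], [[0.2, 3.5, -2.4], [1.2, 1.2, -2.5], 1], [[0.2, 3.5, -2.4], [1.6, 1.6, -3.3], 1], [[0.2, 3.5, -2.4], [2, 2, -4.1], 1], [[1, 4.5, -0.5], [2.4, 2.4, -5], 1], [[2, 5.5, 1.5], [2.9, 2.8, -5.8], 1], [[3, 6.5, 3.5], [3.3, 3.2, -6.6], 1], [[3.7, 7.9, 5.8], [3.7, 3.6, -7.5], 1], [[3.7, 7.9, 5.8], [4.08, 4.05, -8.3], 1], [[3.7, 7.9, 5.8], [4.08, 4.05, -8.3], 1], [[3.7, 7.9, 5.8], [4.08, 4.05, -8.3], 1]]}}

```text
t: 17.8
eef_pos: [0.6195, -0.2467, 0.2389]
tool_rot: [-0.001, 0.782, 0.623, -0.001]
contact_force: [-0.1, 1.0, -1.4]
gripper_width: 0.999
```

```bash
python3 - <<'E'
from place import *
st()
r=cam("wrist");cv2.imwrite("pics/w15.png",r["color"][:,:,::-1])
for s in silhouettes("wrist","grip"): print(s["conf"],s["pixel"],s["mask"].sum())
print("exp grip top",w2px(r,[.622,-.242,.1]),"bot",w2px(r,[.622,-.242,.048]))
units([.622,-.242,.132],tool(77.6))
E
```

```text
t 17.8 pos [ 0.6195 -0.2467  0.2389] x [ 0.224  0.975 -0.001] z [-0.003 -0.001 -1.   ] q [ 0.34  0.53 -0.08  1.63  0.05  0.99  1.59] F [-0.1  1.  -1.4] w 0.999
0.79 [76.5, 263.4] 4737
0.62 [74.4, 285.9] 30841
exp grip top [202.47555351 262.06069361] bot [184.15595276 261.18449561]
shift [-0.01, 0.05, 4.31] turn [-0.01, 0.0, -0.02] rows 2.0
```

View pics/w15.png

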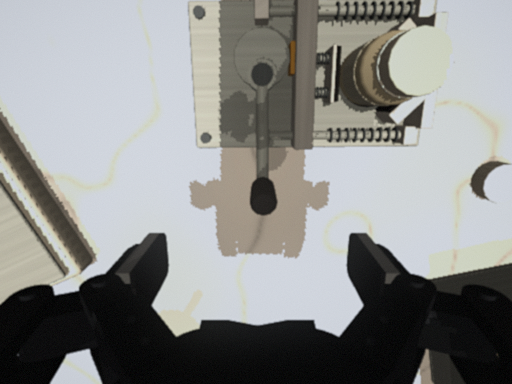

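```bash
python3 - <<'E'
from place import *
r=cam("wrist")
print("hub",px2w(r,73.5,262,.05),"griptop",px2w(r,202,263,.1))
E
```

```text
hub [ 0.53257069 -0.21599073  0.05      ] griptop [ 0.62354771 -0.23601392  0.1       ]
```

Emit:
{"api": "apply_moves", "payload": {"moves": [[[0, 0, 2], [0, 0, 0], 1], [[0, 0, 3.5], [0, 0, 0], 1], [[0, 0, 4.3], [0, 0, 0], 1], [[0, 0, 4.3], [0, 0, 0], 1], [[0, 0, 4.3], [0, 0, 0], -1], [[0, 0, 4.3], [0, 0, 0], -1], [[0, 0, 4.3], [0, 0, 0], -1], [[0, 0, 4.3], [0, 0, 0], -1], [[0, 0, 4.3], [0, 0, 0], -1], [[0, 0, 4.3], [0, 0, 0], -1]], "force": 40}}

```text
t: 19.2
eef_pos: [0.6218, -0.2427, 0.1341]
tool_rot: [0.0, 0.78, 0.626, 0.0]
contact_force: [-1.1, -0.2, 5.7]
gripper_width: 0.235
```

```bash
python3 - <<'E'
from place import *
st()
r=cam("wrist");cv2.imwrite("pics/w16.png",r["color"][:,:,::-1])
o=get_obs();R0=rot(o["tool_rot"]);p=o["eef_pos"]
piv=np.array([.5300,-.2218,0]);d=p-piv;print("radius",np.hypot(*d[:2]),"az",np.degrees(np.arctan2(d[1],d[0])))
E
```

```text
t 19.2 pos [ 0.6218 -0.2427  0.1341] x [ 0.216  0.976 -0.   ] z [ 0.001 -0.    -1.   ] q [ 0.33  0.65 -0.08  1.69  0.06  0.8   1.58] F [-1.1 -0.2  5.7] w 0.235
radius 0.09415673829338218 az -12.859340761222501
```

View pics/w16.png

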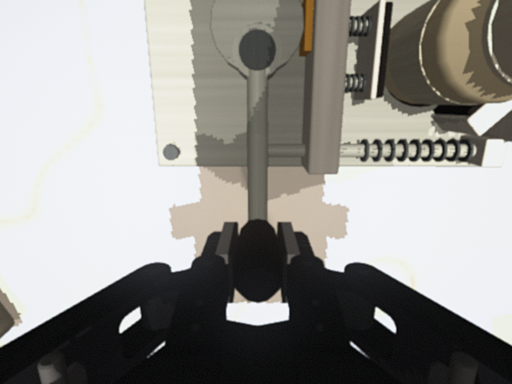

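Emit:
{"api": "apply_moves", "payload": {"moves": [[[-0.33, -0.01, 0], [0, 0, 0.5], -1], [[-0.66, -0.06, 0], [0, 0, 1], -1], [[-1.3, -0.23, 0], [0, 0, 2], -1], [[-1.9, -0.51, 0], [0, 0, 3], -1], [[-1.9, -0.51, 0], [0, 0, 3], -1]]}}

```text
t: 19.88
eef_pos: [0.5993, -0.2858, 0.1341]
tool_rot: [-0.0, 0.916, 0.402, 0.001]
contact_force: [1.8, 3.0, 4.7]
gripper_width: 0.235
```

```bash
cat > lev.py <<'E'
from place import *
st();o=get_obs();x=rot(o["tool_rot"]).apply([1,0,0]);p=o["eef_pos"]
P=np.array([.529,-.2223]);d=p[:2]-P;th=-12.4-np.degrees(np.arctan2(d[1],d[0]));print("lever by pos",th,"r",np.hypot(*d),"by yaw",77.5-np.degrees(np.arctan2(x[1],x[0])))
e=P+.095*np.array([-.2147,-.9767]);units([*e,.134],tool(-12.4))
E
python3 lev.py
```

```text
t 19.88 pos [ 0.5993 -0.2858  0.1341] x [0.677 0.736 0.002] z [ 0.002  0.001 -1.   ] q [ 0.31  0.64  0.06  1.71 -0.05  0.79  1.22] F [1.8 3.  4.7] w 0.235
lever by pos 29.69467092751494 r 0.09477296361523388 by yaw 30.13048904078228
shift [-3.32, -1.88, -0.0] turn [-0.0, -0.01, 5.98] rows 6.0
```

Emit:
{"api": "apply_moves", "payload": {"moves": [[[-0.66, -0.06, 0], [0, 0, 1], -1], [[-1.3, -0.23, 0], [0, 0, 2], -1], [[-1.9, -0.51, 0], [0, 0, 3], -1], [[-2.44, -0.89, 0], [0, 0, 4], -1], [[-2.91, -1.36, 0], [0, 0, 5], -1], [[-3.11, -1.62, 0], [0, 0, 5.5], -1], [[-3.29, -1.9, 0], [0, 0, 6], -1], [[-3.29, -1.9, 0], [0, 0, 6], -1], [[-3.29, -1.9, 0], [0, 0, 6], -1]]}}

```text
t: 21.0
eef_pos: [0.5111, -0.3132, 0.134]
tool_rot: [-0.001, 0.994, -0.107, 0.002]
contact_force: [5.9, 2.5, 3.5]
gripper_width: 0.232
```

```bash
python3 lev.py; python3 - <<'E'
from h import *
r=cam("wrist");cv2.imwrite("pics/w17.png",r["color"][:,:,::-1])
t=cam("top");s=cam("scene")
cv2.imwrite("pics/t17.png",np.hstack([cv2.resize(t["color"][130:220,290:380,::-1],(400,400),interpolation=cv2.INTER_CUBIC),cv2.resize(s["color"][185:285,125:225,::-1],(400,400),interpolation=cv2.INTER_CUBIC)]))
E
```

```text
t 21.0 pos [ 0.5111 -0.3132  0.134 ] x [ 0.977 -0.214  0.004] z [ 0.004  0.001 -1.   ] q [ 0.2   0.58  0.32  1.89 -0.28  0.71  0.47] F [5.9 2.5 3.5] w 0.232
lever by pos 88.74596677844049 r 0.09261369282758107 by yaw 89.83020397401627
shift [-0.08, 0.1, 0.0] turn [-0.01, -0.02, 0.01] rows 1.0
```

View pics/w17.png

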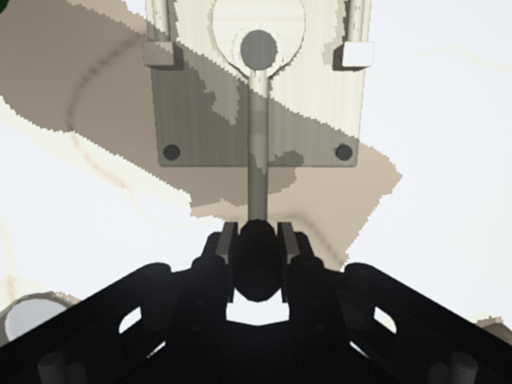

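View pics/t17.png

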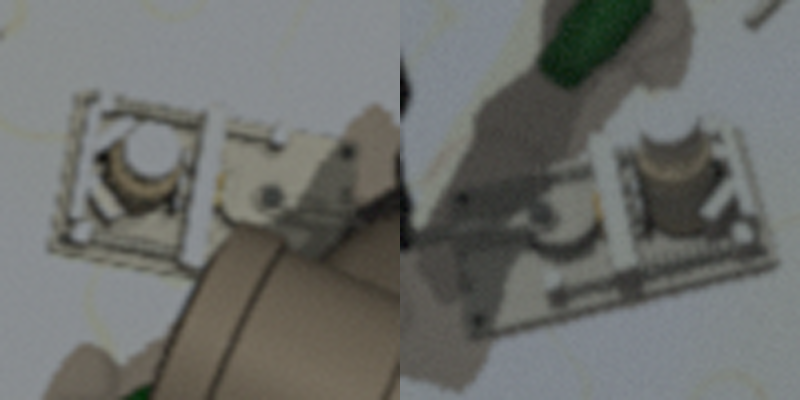

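Emit:
{"api": "apply_moves", "payload": {"moves": [[[-0.03, 0, 0], [0, 0, 0], -1], [[-0.03, 0, 0], [0, 0, 0], -1], [[-0.03, 0, 0], [0, 0, 0], -1], [[-0.03, 0, 0], [0, 0, 0], -1]]}}

```text
t: 21.65
eef_pos: [0.5107, -0.3131, 0.1341]
tool_rot: [-0.001, 0.994, -0.107, 0.002]
contact_force: [6.8, 2.3, 2.1]
gripper_width: 0.239
```

```bash
python3 lev.py; python3 - <<'E'
from h import *
r=cam("wrist");z=cv2.resize(r["color"][0:230,140:380,::-1],(720,600),fx=0,fy=0,interpolation=cv2.INTER_CUBIC);cv2.imwrite("pics/w18.png",z)
g=cv2.cvtColor(r["color"],cv2.COLOR_RGB2GRAY).astype(int)
hub=px2w(r,49,258.5,.05);P=px2w(r,205,257.5,.04);d=P-hub;a,b=px2w(r,152,172,.012),px2w(r,152,344,.012);e=b-a
print(hub,P,"lever az",np.degrees(np.arctan2(d[1],d[0])),"plate x az",np.degrees(np.arctan2(e[1],e[0])))
for n in("top","scene"):
    c=cam(n);cv2.imwrite(f"pics/{n}18.png",c["color"][:,:,::-1])
E
```

```text
t 21.65 pos [ 0.5107 -0.3131  0.1341] x [ 0.977 -0.214  0.005] z [ 0.005  0.001 -1.   ] q [ 0.2   0.58  0.32  1.89 -0.28  0.71  0.47] F [6.8 2.3 2.1] w 0.239
lever by pos 89.01133679264983 r 0.09263891932044717 by yaw 89.84258127259835
shift [-0.06, 0.1, 0.0] turn [-0.01, -0.03, 0.01] rows 1.0
[ 0.53083041 -0.22138195  0.05      ] [ 0.51309524 -0.3005363   0.04      ] lever az -102.62900652567255 plate x az -12.393944430860847
```

View pics/w18.png

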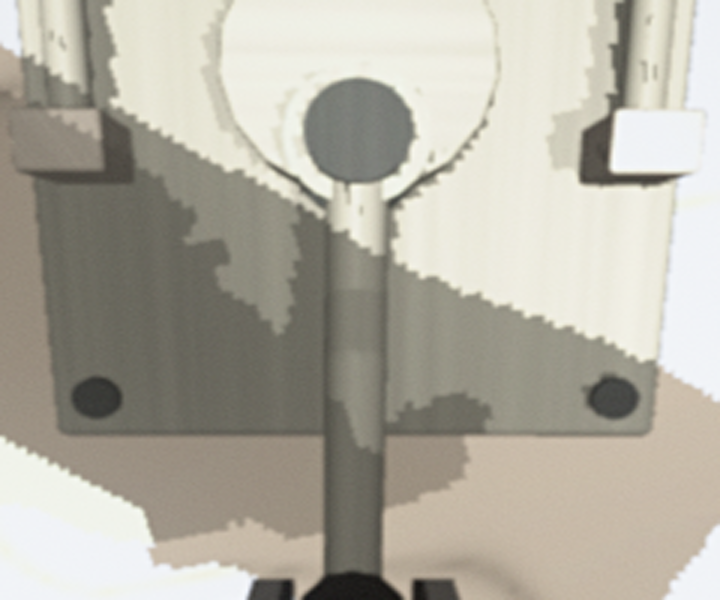

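View pics/scene18.png

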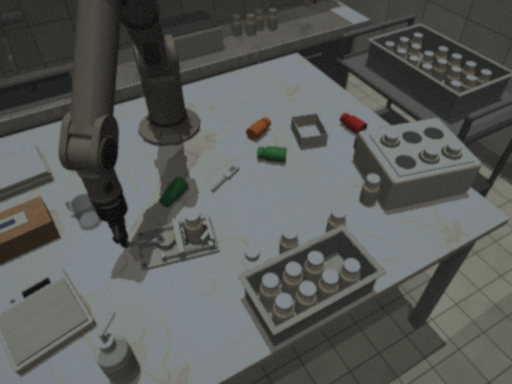

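```bash
python3 -c "
from station import *
print(hand_in())"
```

```text
the job is handed in; nothing more can be done
None
```

The toppled bottle now stands upright in the V nest. The cam lever is at its highest lift, with the gripper still holding it. I handed the job in at about 21.8 s of the 54 s.

- **Bottle:** I gripped it at a slant, turned it upright and lowered it until I felt the bed plate (about 8 N). I then let go and backed off. The wrist and top cameras showed it standing free in the V.
- **Lever:** In the wrist picture the lever lies 90.2° round from open, against the plate's screws. The gripper's position gives about 89.0° and its turn 89.8°, so they differ by about 1°. At this point that hardly changes the jaw's lift. The push on the wrist at the end was about 7 N.
- **Not measured:** I did not measure the pad's force on the bottle. I only saw the bottle upright between pad and V with the lever at the end position.
- **Everything else:** In the last scene picture, the other things on the counter look to be where they started. I did not measure their positions again.
- **Disagreements:** The two estimates of the nest, from the wrist and top cameras, differed by about 3 mm, within the 4 mm of play. One reading of the pivot was about 6 mm off because the arm was still settling, so I did not use it. My first, steeper approach to the bottle hit joint limits about 5 mm short, so I reduced the slant by 7° before gripping.

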